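Clamp a heat sink with a T-handled hex key that must first find its hidden socket

ROBOT

A 6-joint arm with a two-finger parallel gripper is mounted at the origin on a cart in front of the work surface, level with it; the furniture and walls round the work are solid. World frame = base frame: x ahead of the robot, y to its left, z up, the work surface at z = 0. Lengths are in m, angles in rad, forces in N, time in s.
With the tool pointing down it reaches from about 0.3 to 0.85 m from the base axis. Payload 5.4 kg.
Tool frame: the origin (TCP) lies on the centre line of the jaws, within the pads' length; the fingertips stand 25 mm ahead of it and the grasp point (between the pads) lies 6 mm ahead of it; z points along the fingers, y is the line along which they close (so a half turn about z gives the same grasp; the last joint's range is limited). The gripper opens to 85 mm and grips with 20 to 120 N. Pads are 22 mm wide; open, the fingers measure 114 mm over their backs; the gripper's body (76 mm by 85 mm) begins 54 mm behind the grasp point. The pads swing forward as they close: fully open they stand 13 mm farther back than shut.
Start: joints at [-1.554, 0.158, 1.597, -0, 1.386, -0.21], TCP at [0.129, -0.56, 0.256] pointing down, gripper open.
Joint ranges: [-2.91, 2.91], [-0.94, 2.29], [0.18, 2.7], [-1.29, 4.43], [0.17, 2.64], [-3, 3]. Speed limits (rad/s): [2.57, 2.57, 3.14, 3.14, 3.14, 3.14].

INTERFACE

Orientations are given as a unit quaternion [x, y, z, w].
In Python, from bench import env gives the robot as it stands.
- The arm moves only by the shell command python3 jog.py 'ROWS' [FORCE]. ROWS is rows parted by semicolons, their numbers by spaces, 1 to 10 of them, each of 5 numbers: dx, dy, dz in m, then a turn about the tool's z in rad, then the opening from 0.0 (shut) to 1.0 (fully open); each row shifts and turns the commanded pose from where the row before left it, along the tool's axes as they then stand; what a row does not reach is not made up. A row lasts 1/10 s, in which the tool goes at most 0.05 m and 0.15 rad, less where a joint would pass 70% of its speed; a pose out of reach is approached as far as the arm can. The fingers move at their own pace and stop on an object; FORCE is the grip in N (left out, the last holds). Time passes only in rows, so rows that do not move let the fingers close. It prints the time, the measured TCP pose, the force, the opening and the grip force at its end.
- env.get_obs(): the state, without advancing time (a new reading comes with each control period).
- env.snapshot(name): name is "scene" or "top"; returns a dict with "color" (384x512x3 uint8, red, green, blue), "fx", "fy", "cx", "cy" (pixels), "camera_from_world" (4x4, takes a point from world to camera coordinates). Camera axes: x right, y down, z forward; pixel columns grow to the right and rows downward; lengths in m; the calibration is good to about 2 mm. A picture is of the moment at which its call begins. There is no depth.
- env.job_done(): hands the job in; it is judged then, once.
The state is a dict: "t": time; "qpos": joint angles; "qd": joint speeds; "joint_torque": joint torques, N m; "position": TCP position; "ee_rot": TCP orientation; "force": force on the tool from outside, world axes, zero at the start; "moment": the same for the moment, N m; "gripper_width": opening from 0.0 (shut) to 1.0 (fully open); "finger_force": force on a finger pad.
Only numpy, scipy, OpenCV 4.12 (cv2) and the standard library are available. Lean on these libraries where they do the work, as an engineer would, in place of code of your own. Each camera call takes 0.05 s, during which the arm holds its last target. There are 200 camera calls.

TASK

First push the finned heat sink along the bed of the small clamp, in between the jaws, until it sits flat and straight with its end right up against the back stop. Then turn the T-handled hex key, which already stands in the clamp's guide boss but only rests on top of the hidden screw, clockwise (seen from above) until it drops into the socket, and keep turning it clockwise as far as the screw goes, so that the jaw closes on the heat sink. Leave the key standing in its socket and the heat sink against the stop, and do not shove the transformer, the vial or the roll of tape about.

Things in the scene. Friction and masses are not known exactly. Their poses are not given: they have to be found in the camera images.
- clamp: Fixed bare-metal clamping fixture. Origin on the bench (z = 0); +x runs from the open front of its bed to the back stop (away from the robot within 0.3 rad), +y left, z up. Base plate 12 mm thick: the bed spans x -115..60, y -87..-12 mm, a wider part reaches y = 85 mm for x -25..60. The throat between the jaws runs along x on the line y = -50 mm; the key boss is on the left.
- throat (a point): Centre of the throat's mouth on the bed, clamp (-22, -50, 12) mm. Jaws 32 mm high over the bench run from here (flared from x = -36) to the back stop. Fixed jaw face at y = -70 mm; the soft face of the moving jaw oppopoint is at y = -30 mm when the screw reads 0 (40 mm open) and moves 6.8 mm per rad of screw towards the fixed jaw.
- back_stop (a point): Middle of the upright front face of the back stop, at clamp (30, -50, 22) mm. The stop is a rigid bar across the throat, top at z = 30 mm.
- key_bore (a point): Centre of the top of the twelve-sided guide boss, on the key's axis: clamp (0, 55, 70) mm. Boss 48 mm across, greased bore 24 mm. Hidden in it is the screw with a hexagon socket, 21.2 mm across flats, 14 mm deep, mouth at z = 30 mm; which way its flats face is not known.
- clamp_screw (a joint): Turn of the hidden clamp screw, rad: grows clockwise seen from above, begins between 0 and 0.2 (open), rigid end stop at 1.70 (clamped). Needs about 0.1 Nm (2 N at 50 mm), stays where left and turns only with a seated key. The jaw follows it and begins to squeeze the heat sink by about 1.47.
- t_key: Loose steel T-handled hex key, about 0.2 kg, upright in the guide boss. Origin at the centre of its foot's underside, z up the shank, x along the crossbar, which begins 0.25 to 0.65 rad anticlockwise of the clamp's x. Foot a hexagon 20 mm across flats, 15 mm long; collar 23 mm thick. The foot first rests at z = 30 mm; turned by under 60 degrees it falls by its weight to z = 16 mm.
- key_bar (a point): Middle of the key's crossbar, 68 mm above the foot: z = 98 mm at the start, 84 mm when seated. The bar is 12 mm thick, 124 mm long, with round ends, and stands free beyond the boss, so it can be pushed round from the side. Seated, the key has about 0.12 rad of play each way in the socket.
- heatsink: Loose aluminium heat sink, 30 x 42 x 22 mm, about 50 g. Origin under its centre; fins and long side run along its y, which starts along the clamp's x within 0.12 rad. Starts flat on the bed (z = 12 mm) in front of the throat, centre at clamp x -85..-60 mm, within 4 mm of the throat's line. Slides under less than 1 N. Against the stop its centre is at clamp x = 9 mm.
- transformer: Bystander: loose transformer, 28 x 36 x 31 mm, on the bench to the left of the clamp. Origin under its centre.
- vial: Bystander: loose capped vial, 23 mm thick, 53 mm tall, standing on the bench in front of the key boss. Origin under its centre.
- tape_roll: Bystander: loose roll of tape, 62 mm across, 12 mm high, lying on the bench to the left of the clamp, nearer the robot. Origin under its centre.
- rework_stand: Bystander: fixed hot-air stand to the right of the clamp, on the way from the robot's start. Origin under its weighted foot. With its post, arm and hanging hand piece it fills bench x 0.40..0.55, y -0.32..0.02 m up to z = 0.4 m, and a board holder 0.12 m high stands before it: swing past on the robot's side with the arm drawn in (tool within 0.33 m of the base axis).

How it is judged:
On the way, in this order (a step that is already met when the one before it is completed fails the run):
1. the heat sink is in the throat against the back stop (x of heatsink in the frame of clamp between 0.0055 and 0.012 m and y of heatsink in the frame of clamp between -0.057 and -0.043 m and z of heatsink in the frame of clamp below 0.015 m and angle between heatsink's own z axis and vertical below 0.08 rad and angle between the y axis of heatsink and the x axis of clamp, either way round below 0.2 rad), for 0.2 s.
2. the key has dropped into the socket (z of t_key in the frame of clamp below 0.02 m and horizontal distance between t_key and key_bore below 0.004 m and angle between t_key's own z axis and vertical below 0.08 rad), for 0.2 s.
3. the screw is turned to its end stop with the key (all of step 2 and value of joint clamp_screw above 1.58 rad), for 0.2 s.
At the end, for the whole second after the job is handed in: Heat sink flat and straight in the throat, within 3.5 mm of the back stop (centre at clamp x 5.5 to 12 mm), key upright in the socket (foot below z = 20 mm, within 4 mm of the axis), clamp screw beyond 1.58 rad, everything at rest (all of step 1 and all of step 3 and linear speed of each of t_key, heatsink below 0.02 m/s); the robot touches nothing.
It fails at once if the transformer is moved by more than 25 mm (distance of transformer from where it was at the start of the episode above 0.025 m).
It fails at once if the vial is moved by more than 25 mm (distance of vial from where it was at the start of the episode above 0.025 m).
It fails at once if the roll of tape is moved by more than 25 mm (distance of tape_roll from where it was at the start of the episode above 0.025 m).
It also fails if it takes over 58 s, if anything falls off the work surface, if the arm or the gripper's body presses on something with over 40 N, if the wrist force passes 120 N, or if a joint passes its speed limit or range.

## Working session

There is one attempt and no reset: what is moved stays moved. The work goes in short steps, Python scripts to look and compute and a shell command to move; the robot and the scene stay as the last step left them, time stands still between calls to the robot, and variables do not carry over. Pictures are saved under pics/ and viewed, at most 10 in all, crops included, and the job is handed in when it is done.

```bash
ls; mkdir -p pics
python3 - <<'E'
from bench import env
import cv2,numpy as np
o=env.get_obs();print(o['t'],o['position'],o['ee_rot'],o['gripper_width'])
for n in('scene','top'):
    s=env.snapshot(n);cv2.imwrite(f'pics/{n}0.png',cv2.cvtColor(s['color'],cv2.COLOR_RGB2BGR))
    print(n,s['fx'],s['fy'],s['cx'],s['cy']);print(np.round(s['camera_from_world'],4).tolist())
    np.savez(f'pics/{n}.npz',K=[s['fx'],s['fy'],s['cx'],s['cy']],T=s['camera_from_world'])
a=cv2.imread('pics/top0.png');cv2.imwrite('pics/a.png',cv2.resize(a,(800,600),interpolation=cv2.INTER_CUBIC))
E
```

```text
bench.py
jog.py
pics
0.0 [ 0.12927382 -0.55968342  0.25527683] [ 9.93577238e-01  1.13151621e-01  1.08156489e-04 -9.85140694e-04] 1.0029050927694985
scene 399.52947576073143 399.52947576073143 256.49726559966626 188.247208020618
[[-0.8295, -0.5583, 0.0105, 0.5055], [-0.3915, 0.5681, -0.7239, 0.1757], [0.3982, -0.6046, -0.6898, 1.0068], [0.0, 0.0, 0.0, 1.0]]
top 368.7745870533552 368.7745870533552 253.2415899348964 188.77682311451696
[[0.0191, -0.9997, -0.0177, 0.1447], [-0.999, -0.0184, -0.0407, 0.4936], [0.0403, 0.0185, -0.999, 1.1381], [0.0, 0.0, 0.0, 1.0]]
```

View pics/a.png

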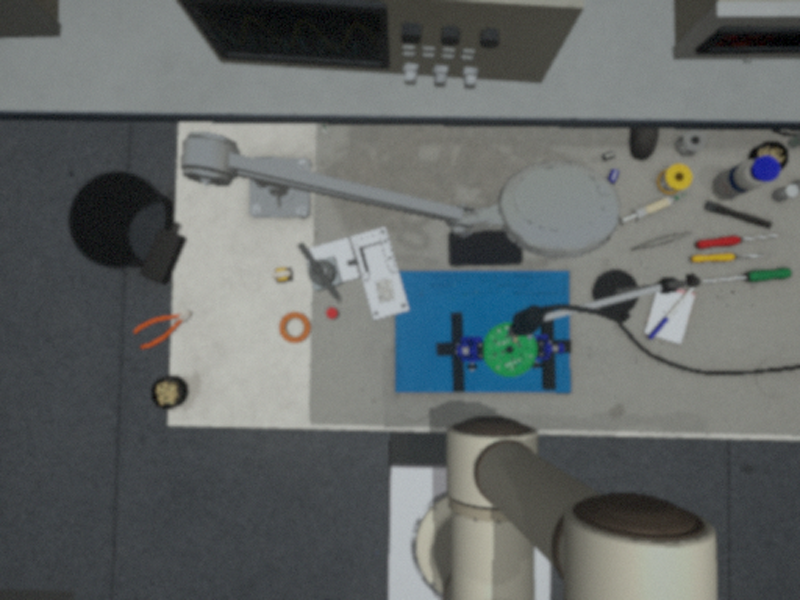

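View pics/scene0.png

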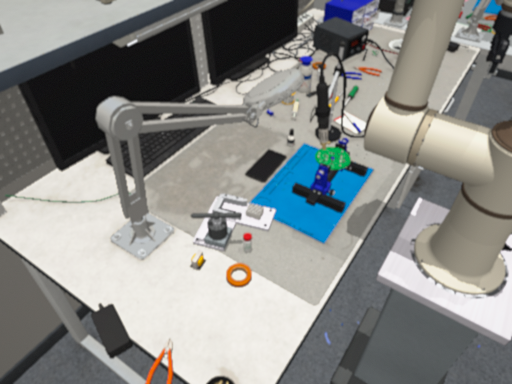

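Run:
```python
import cv2,numpy as np
a=cv2.imread('pics/top0.png')[138:218,168:272];b=cv2.imread('pics/scene0.png')[185:275,180:290]
cv2.imwrite('pics/ta.png',cv2.resize(a,None,fx=7.5,fy=7.5,interpolation=cv2.INTER_CUBIC))
cv2.imwrite('pics/sb.png',cv2.resize(b,None,fx=6.6,fy=6.6,interpolation=cv2.INTER_CUBIC))
```

```text
(no output)
```

View pics/ta.png

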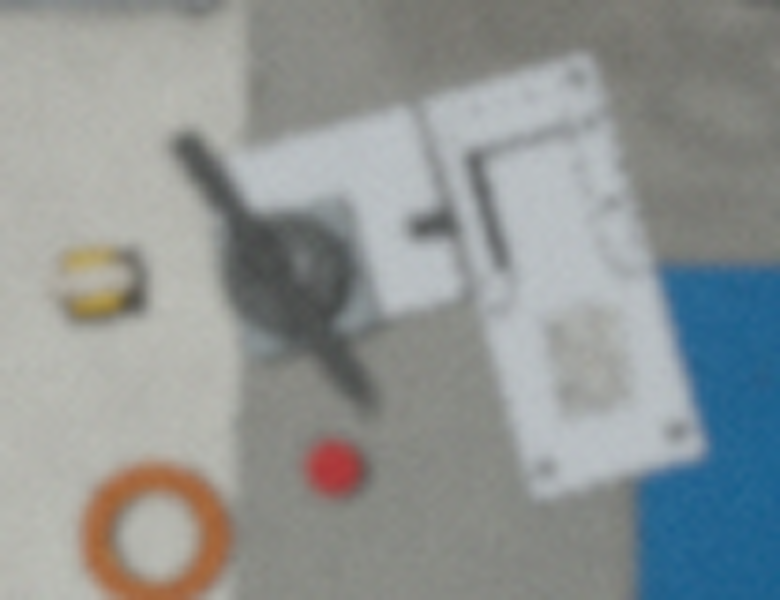

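View pics/sb.png

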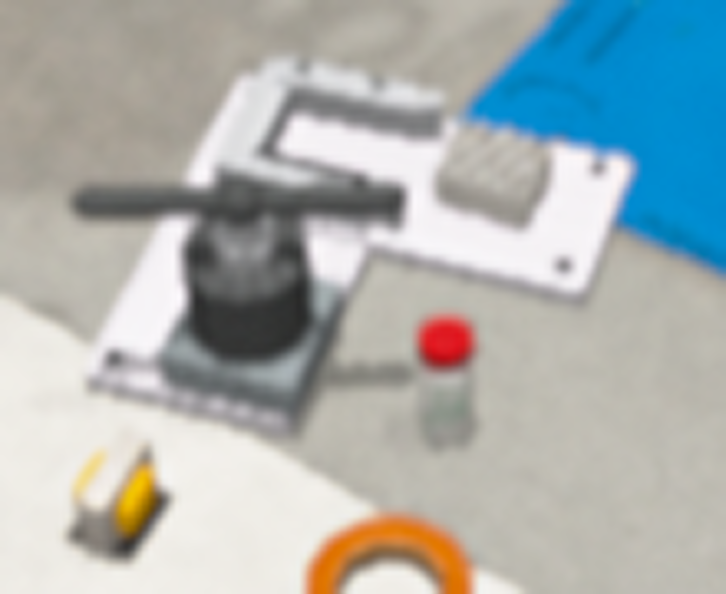

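```bash
cat > h.py <<'E'
import numpy as np
from scipy.optimize import least_squares as LS
C={n:np.load(f'pics/{n}.npz') for n in('top','scene')}
def proj(n,P):
    K,T=C[n]['K'],C[n]['T'];p=np.atleast_2d(P)@T[:3,:3].T+T[:3,3]
    return np.c_[K[0]*p[:,0]/p[:,2]+K[2],K[1]*p[:,1]/p[:,2]+K[3]]
def back(n,uv,z):
    K,T=C[n]['K'],C[n]['T'];d=T[:3,:3].T@np.array([(uv[0]-K[2])/K[0],(uv[1]-K[3])/K[1],1]);o=-T[:3,:3].T@T[:3,3]
    return o+d*(z-o[2])/d[2]
tc=lambda u,v:(np.array([u,v])+.5)/7.5-.5+[168,138]
sc=lambda u,v:(np.array([u,v])+.5)/6.6-.5+[180,185]
def cw(c,P):
    P=np.atleast_2d(P);s,k=np.sin(c[2]),np.cos(c[2]);return np.c_[c[0]+k*P[:,0]-s*P[:,1],c[1]+s*P[:,0]+k*P[:,1],P[:,2]]
E
python3 - <<'E'
from h import *
pt=[((592,55),(60,-87,12)),((707,457),(-115,-87,12)),((540,500),(-115,-12,12)),((235,155),(60,85,12))]
ps=[((634,158),(-115,-87,12)),((582,298),(-115,-12,12)),((88,383),(60,85,12)),((298,432),(-25,85,12))]
f=lambda c:np.r_[(proj('top',cw(c,[np.array(p[1])/1e3 for p in pt]))-[tc(*p[0]) for p in pt]).ravel(),(proj('scene',cw(c,[np.array(p[1])/1e3 for p in ps]))-[sc(*p[0]) for p in ps]).ravel()]
r=LS(f,[.5,.25,.28],loss='soft_l1',x_scale=[.01,.01,.1]);c=r.x;print('clamp',c,np.round(r.fun.reshape(-1,2),1).tolist())
np.save('pics/c.npy',c)
def loc(p):
    d=p[:2]-c[:2];k,s=np.cos(c[2]),np.sin(c[2]);return np.round([k*d[0]+s*d[1],-s*d[0]+k*d[1]],4)
e=[back('top',tc(*u),.098) for u in((185,143),(368,405))];print('bar',e,np.linalg.norm(e[0]-e[1]),loc((e[0]+e[1])/2),'yaw',np.arctan2(*(e[0]-e[1])[[1,0]])-c[2])
print('bore world',cw(c,[0,.055,.07]))
h=[back('top',tc(*u),.034) for u in((550,315),(620,300),(635,395),(562,420))];print('hs',[loc(p) for p in h],loc(np.mean(h,0)))
for n,u,z in(('vial',(335,468),.053),('tape',(157,535),.012),('trafo',(98,285),.031)):
    p=back('top',tc(*u),z);print(n,p,loc(p))
g=lambda us,ut:LS(lambda P:np.r_[(proj('scene',P)-us)[0],(proj('top',P)-ut)[0]],[.6,.3,.3])
for us,ut in(((112,107),(134,98)),((258,112),(298,138)),((135,215),(178,127)),((290,85),(358,135))):
    q=g(np.array(us),np.array(ut));print('lamp',q.x,q.cost)
E
```

```text
clamp [0.54484051 0.24289269 0.30625391] [[-0.1, -0.1], [0.4, -0.1], [-0.4, 1.0], [-5.1, 2.1], [-0.0, 0.5], [0.8, -0.9], [-0.4, -1.3], [-0.8, -1.0]]
bar [array([0.57730283, 0.33104668, 0.098     ]), array([0.47726389, 0.25780383, 0.098     ])] 0.12398509903235438 [-0.0012  0.0544] yaw 0.3257207204043126
bore world [[0.52825862 0.29533352 0.07      ]]
hs [array([-0.0416, -0.0404]), array([-0.0439, -0.0696]), array([-0.0828, -0.0644]), array([-0.0841, -0.033 ])] [-0.0631 -0.0519]
vial [0.45315288 0.27577405 0.053     ] [-0.0775  0.059 ]
tape [0.42423875 0.35456274 0.012     ] [-0.0813  0.1428]
trafo [0.526555   0.37787495 0.031     ] [0.0233 0.1342]
lamp [0.66373545 0.40188666 0.40716519] 8.740131076401276
lamp [0.6024332  0.03228219 0.22660454] 25.778645744368454
lamp [0.68618346 0.3931688  0.08418108] 60.237022600184766
lamp [ 0.60504908 -0.11883253  0.23751799] 62.956291080764196
```

Run:
```python
from h import *
a,b=np.array([240,162])/1.5625,np.array([460,213])/1.5625;n=np.array([-(b-a)[1],(b-a)[0]])
for us in((130,104),(150,105),(200,108),(250,105),(140,137),(180,130),(220,122)):
    zs=np.arange(.1,.6,.002);d=[(proj('top',back('scene',us,z))[0]-a)@n for z in zs];z=zs[np.argmin(np.abs(d))];p=back('scene',us,z);print(us,p,proj('top',p))
c=np.load('pics/c.npy')
for x in(-.13,-.035): print(x,cw(c,[x,-.05,.04]))
```

```text
(130, 104) [0.65164849 0.37541524 0.406     ] [[144.71532696 101.68798934]]
(150, 105) [0.64657157 0.33299681 0.384     ] [[167.6242293  107.17296817]]
(200, 108) [0.63397643 0.20246541 0.314     ] [[231.13958044 121.27712125]]
(250, 105) [0.61086665 0.03333695 0.244     ] [[300.8419577  137.75622179]]
(140, 137) [0.66747572 0.35857286 0.312     ] [[164.67165052 106.22182618]]
(180, 130) [0.65322692 0.25614557 0.276     ] [[210.4042734 116.5720262]]
(220, 122) [0.63331068 0.13475341 0.238     ] [[260.33423683 128.68947355]]
-0.13 [[0.43596391 0.15602564 0.04      ]]
-0.035 [[0.52654352 0.18466709 0.04      ]]
```

```bash
python3 jog.py '0 -.0425 0 0 0;0 -.0425 0 0 0;0 -.0425 0 0 0;0 -.0425 0 0 0;0 -.0425 0 0 0;0 -.0425 0 0 0' 30 && python3 jog.py '.048 -.012 0 0 0;.048 -.012 0 0 0;.048 -.012 0 0 0;.036 -.029 0 0 0;.036 -.029 0 0 0;.036 -.029 0 0 0;.02 -.042 0 0 0;.02 -.042 0 0 0;.02 -.042 0 0 0'
```

```text
t: 0.7
position: [0.0718, -0.3099, 0.2556]
ee_rot: [0.994, 0.113, 0.0, -0.001]
force: [-0.4, 0.4, 2.0]
gripper_width: 0.003
finger_force: 0.0
t: 1.6
position: [0.3198, 0.0029, 0.2561]
ee_rot: [0.994, 0.113, 0.0, 0.0]
force: [0.8, -0.1, -0.5]
gripper_width: -0.001
finger_force: 0.0
```

```bash
python3 jog.py '.006 -.048 0 0 0;.006 -.048 0 0 0;.045 -.009 0 0 0;.045 -.009 0 0 0;.045 -.009 0 0 0;0 0 0 -.15 0;0 0 0 -.15 0;0 0 0 -.15 0;0 0 0 -.15 0;0 0 0 -.15 0' && python3 jog.py '0 0 .03 -.15 0;0 0 .03 -.15 0;0 0 .03 -.15 0;0 0 .03 -.15 0;0 0 .03 -.15 0;0 0 0 -.15 0;0 0 0 0 0'
cat >> h.py <<'E'
def to(P):
    from bench import env
    from scipy.spatial.transform import Rotation as R
    o=env.get_obs();r=R.from_quat(o['ee_rot']);x=r.as_matrix()[:,0]
    print('tool disp',np.round(r.inv().apply(np.array(P)-o['position']),4),'yaw',np.arctan2(x[1],x[0]),'F',np.round(o['force'],1),'q',np.round(o['qpos'],2))
E
python3 -c "
from h import *;c=np.load('pics/c.npy');print(c[2]+np.pi/2);to(cw(c,[-.13,-.051,.043])[0])
from bench import env;import cv2
a=cv2.cvtColor(env.snapshot('scene')['color'],cv2.COLOR_RGB2BGR)[95:275,150:350];cv2.imwrite('pics/s1.png',cv2.resize(a,None,fx=3,fy=3))"
```

```text
t: 2.6
position: [0.4352, 0.1539, 0.2557]
ee_rot: [0.882, 0.472, -0.001, -0.0]
force: [0.2, 0.0, -0.3]
gripper_width: -0.004
finger_force: 0.0
t: 3.3
position: [0.4344, 0.1538, 0.105]
ee_rot: [0.591, 0.807, -0.001, -0.001]
force: [-1.1, 1.0, -0.1]
gripper_width: 0.0
finger_force: 0.0
1.877050233450354
tool disp [0.0006 0.0024 0.0619] yaw 1.877158013599662 F [-1.1  1.  -0.1] q [ 0.08  0.05  2.04  0.    1.06 -0.23]
```

View pics/s1.png

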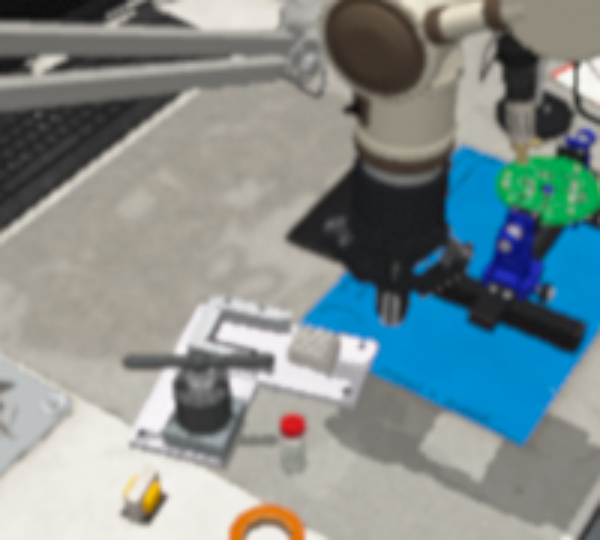

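```bash
python3 jog.py '0 .002 .03 0 0;0 0 .03 0 0;0 0 .002 0 0;0 .01 0 0 0;0 .01 0 0 0;0 .01 0 0 0;0 .01 0 0 0;0 .01 0 0 0;0 .01 0 0 0;0 .01 0 0 0' ; python3 jog.py '0 .008 0 0 0;0 .008 0 0 0;0 .004 0 0 0;0 0 0 0 0';python3 -c "
from h import *;c=np.load('pics/c.npy');to(cw(c,[-.0265,-.0505,.043])[0])
from bench import env;import cv2
a=cv2.cvtColor(env.snapshot('scene')['color'],cv2.COLOR_RGB2BGR)[165:275,180:290];cv2.imwrite('pics/s2.png',cv2.resize(a,None,fx=5,fy=5,interpolation=2))"
```

```text
t: 4.35
position: [0.505, 0.1759, 0.0443]
ee_rot: [0.591, 0.807, -0.0, -0.0]
force: [0.1, -0.8, 0.9]
gripper_width: 0.004
finger_force: 0.3
t: 4.75
position: [0.5238, 0.1817, 0.0443]
ee_rot: [0.591, 0.807, 0.0, 0.0]
force: [-0.1, -0.5, -0.4]
gripper_width: 0.005
finger_force: 0.0
tool disp [0.0015 0.012  0.0013] yaw 1.876849921884288 F [-0.1 -0.5 -0.4] q [ 0.12  0.37  1.8   0.    0.97 -0.19]
```

View pics/s2.png

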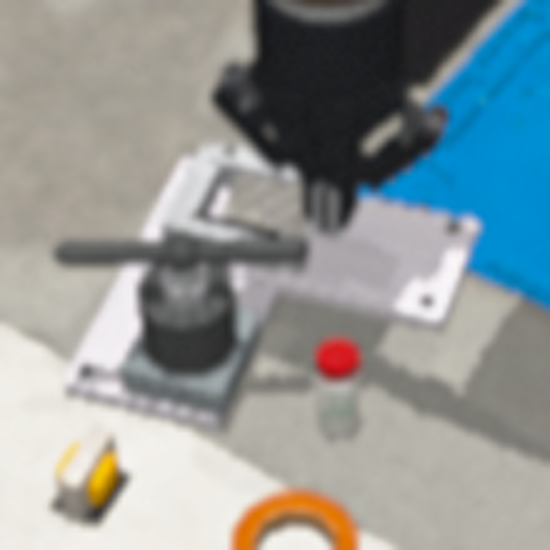

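```bash
for i in 1 2 3 ; do python3 jog.py '.0003 .002 0 0 0;0 .002 0 0 0;0 0 0 0 0' | egrep 'pos|force:'; done;python3 -c "
from h import *;c=np.load('pics/c.npy');to(cw(c,[-.0265,-.0505,.043])[0])"
```

```text
position: [0.5271, 0.1831, 0.0444]
force: [-0.0, -0.1, -1.0]
finger_force: 0.0
position: [0.531, 0.1847, 0.0444]
force: [-0.4, 0.1, -0.1]
finger_force: 0.0
position: [0.5348, 0.1862, 0.0444]
force: [0.8, -0.3, -0.3]
finger_force: 0.0
tool disp [0.0006 0.0002 0.0014] yaw 1.8767546688588115 F [ 0.8 -0.3 -0.3] q [ 0.12  0.4   1.77  0.    0.98 -0.18]
```

Continue until a contact force shows.

```bash
python3 jog.py '0 .0015 0 0 0;0 .0015 0 0 0;0 0 0 0 0' | egrep 'pos|force:';  python3 jog.py '0 .001 0 0 0;0 .001 0 0 0;0 0 0 0 0' | egrep 'pos|force:';python3 -c "
from h import *;c=np.load('pics/c.npy');to(cw(c,[-.0265,-.0505,.043])[0])
from bench import env;import cv2
a=cv2.cvtColor(env.snapshot('scene')['color'],cv2.COLOR_RGB2BGR)[180:260,190:270];cv2.imwrite('pics/s3.png',cv2.resize(a,None,fx=7,fy=7,interpolation=2))"
```

```text
position: [0.5368, 0.1869, 0.0441]
force: [-3.5, -1.2, 3.0]
finger_force: 1.5
position: [0.5371, 0.1871, 0.0439]
force: [-9.4, -2.4, 7.7]
finger_force: 4.7
tool disp [ 0.0003 -0.0023  0.0009] yaw 1.877288859593801 F [-9.4 -2.4  7.7] q [ 0.12  0.41  1.75 -0.    0.99 -0.18]
```

View pics/s3.png

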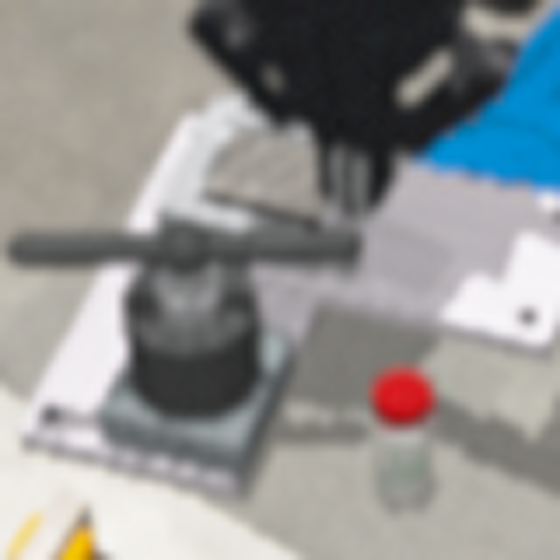

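```bash
python3 jog.py '0 -.002 0 0 0;0 -.005 0 0 0;0 -.01 0 0 0;0 0 -.04 0 0;0 0 -.04 0 0;0 0 -.04 0 0;0 0 0 -.15 .4;0 0 0 0 .4' 40;python3 -c "
from h import *;c=np.load('pics/c.npy');to(cw(c,[0,.055,.165])[0])
from bench import env;import cv2
a=cv2.cvtColor(env.snapshot('scene')['color'],cv2.COLOR_RGB2BGR)[180:260,180:270];cv2.imwrite('pics/s4.png',cv2.resize(a,None,fx=7,fy=7,interpolation=2))"
```

```text
t: 7.15
position: [0.5236, 0.1825, 0.1659]
ee_rot: [0.529, 0.849, 0.001, 0.001]
force: [-1.4, -1.1, -0.7]
gripper_width: 0.333
finger_force: 0.0
tool disp [0.0992 0.0539 0.0009] yaw 2.0274048433751988 F [-1.4 -1.1 -0.7] q [ 0.12  0.19  1.75  0.    1.2  -0.34]
```

View pics/s4.png

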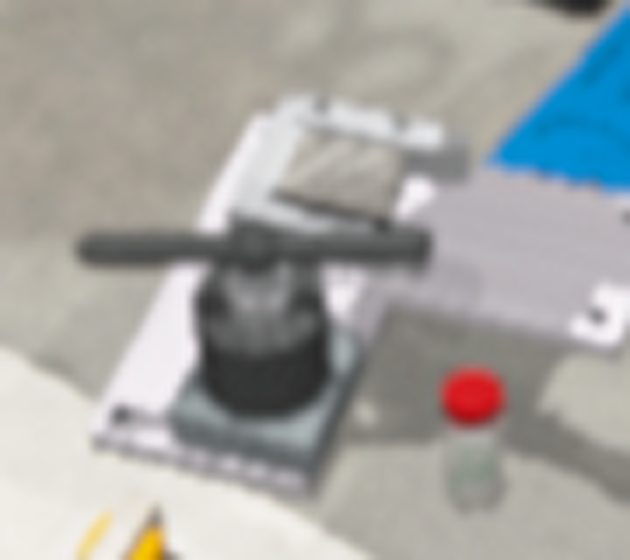

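```bash
python3 -c "
from h import *;c=np.load('pics/c.npy')
P=[[.030,-.035,.034],[.030,-.065,.034],[-.012,-.065,.034],[-.012,-.035,.034],[-.012,-.035,.012]]
print(np.round((proj('scene',cw(c,P))-[180,180]+.5)*7))"
python3 jog.py '.05 .027 0 0 .4;.049 .027 0 0 .4;0 0 0 -.15 .4;0 0 0 -.15 .4;0 0 0 -.15 .4;0 0 0 -.15 .4;0 0 0 -.15 .4;0 0 0 -.15 .4' >/dev/null; python3 jog.py '0 0 0 -.15 .4;0 0 0 -.15 .4;0 0 0 -.15 .4;0 0 0 -.15 .4;0 0 0 -.15 .4;0 0 0 -.097 .4;0 0 0 0 .4'; python3 -c "
from h import *;c=np.load('pics/c.npy');to(cw(c,[-.0005,.0547,.1])[0])
from bench import env;import cv2
a=cv2.cvtColor(env.snapshot('scene')['color'],cv2.COLOR_RGB2BGR)[130:250,160:280];cv2.imwrite('pics/s5.png',cv2.resize(a,None,fx=4.5,fy=4.5,interpolation=2))"
```

```text
[[279. 181.]
 [306. 129.]
 [407. 151.]
 [382. 204.]
 [384. 243.]]
t: 8.7
position: [0.5262, 0.282, 0.1625]
ee_rot: [-0.31, 0.951, 0.0, -0.002]
force: [-0.2, -0.3, 0.0]
gripper_width: 0.394
finger_force: 0.0
tool disp [-0.0092  0.0094  0.0624] yaw -2.5120301432133867 F [-0.2 -0.3  0. ] q [ 0.29  0.3   1.62 -0.    1.22 -1.91]
```

View pics/s5.png

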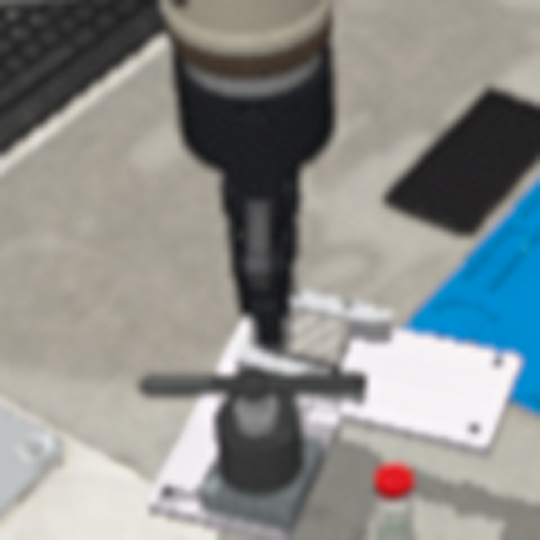

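```bash
python3 jog.py '-.009 .0094 0 0 .4;0 0 .03 0 .4;0 0 .02 0 .4;0 0 .012 0 .4;0 0 0 0 .25;0 0 0 0 .2;0 0 0 0 .2;0 0 0 0 .2'; python3 -c "
from h import *;c=np.load('pics/c.npy');to(cw(c,[-.0005,.0547,.1])[0])
from bench import env;print(env.get_obs()['moment'])"
```

```text
t: 9.55
position: [0.528, 0.2956, 0.1025]
ee_rot: [-0.311, 0.95, 0.0, -0.001]
force: [-4.8, 0.8, -1.9]
gripper_width: 0.238
finger_force: 39.2
tool disp [ 0.0005 -0.0005  0.0025] yaw -2.5096386622883164 F [-4.8  0.8 -1.9] q [ 0.31  0.4   1.63  0.    1.12 -1.89]
[0.21105151 0.95534204 0.0043147 ]
```

```bash
for i in 1 2 3; do python3 jog.py '0 0 0 0.1 .3;0 0 0 .1 .3;0 0 0 .1 .3;0 0 0 .1 .3;0 0 0 0 .3' |egrep 'pos|force:|width'; python3 -c "
from h import *;to([.528,.2956,.1])
from bench import env;print(np.round(env.get_obs()['moment'],3))"; done
```

```text
position: [0.5307, 0.2957, 0.1042]
force: [-0.5, 0.5, 0.7]
gripper_width: 0.303
finger_force: 0.3
tool disp [0.0026 0.0005 0.0042] yaw -2.9100552989013106 F [-0.5  0.5  0.7] q [ 0.31  0.39  1.63 -0.    1.11 -1.49]
[0.083 0.048 0.011]
position: [0.5301, 0.2955, 0.1035]
force: [0.7, 1.3, -0.0]
gripper_width: 0.296
finger_force: 0.3
tool disp [ 0.0021 -0.0003  0.0035] yaw 2.9754570806055645 F [ 0.7  1.3 -0. ] q [ 0.31  0.39  1.63 -0.    1.11 -1.09]
[ 0.08  -0.089  0.055]
position: [0.5292, 0.2966, 0.1032]
force: [-1.6, 3.6, 0.1]
gripper_width: 0.3
finger_force: 2.5
tool disp [ 0.0005 -0.0015  0.0032] yaw 2.576187098843845 F [-1.6  3.6  0.1] q [ 0.31  0.4   1.63  0.    1.12 -0.7 ]
[0.78  0.329 0.072]
```

```bash
cat > k.py <<'E'
from h import *
from bench import env
import cv2
from scipy.ndimage import map_coordinates as mc
c=np.load('pics/c.npy')
imgs={n:env.snapshot(n)['color'] for n in('scene','top')}
for n,i in imgs.items(): cv2.imwrite(f'pics/k_{n}.png',i[...,::-1])
s=np.r_[np.linspace(-.06,-.03,9),np.linspace(.03,.06,9)]
B=cw(c,[0,.055,0])[0]
def score(n,yaw,z):
    g=imgs[n].mean(2)
    def val(off,dz):
        d=np.array([np.cos(yaw),np.sin(yaw),0]);m=np.array([-d[1],d[0],0])
        P=B+s[:,None]*d+off*m+[0,0,z+dz];uv=proj(n,P);return mc(g,[uv[:,1],uv[:,0]],order=1)
    sd=[(.013,0),(-.013,0)] if n=='top' else [(0,.013),(0,-.013)]
    return np.mean(np.minimum(val(*sd[0]),val(*sd[1]))-val(0,0)-.3*abs(val(0,.003)-val(0,-.003)))
def ends(yaw): return None
for n in imgs:
    R=sorted([(score(n,y+c[2],z),round(y,2),z) for y in np.arange(-2.8,.8,.04) for z in(.084,.091,.098)],reverse=True)[:7]
    print(n,[(round(a,1),float(y),z) for a,y,z in R])
o=env.get_obs();print(o['t'],np.round(o['moment'],3),np.round(o['force'],1))
E
python3 k.py
python3 - <<'E'
import cv2,numpy as np
a=cv2.imread('pics/k_scene.png')[190:250,170:260];b=cv2.imread('pics/k_top.png')[145:205,170:260]
f=lambda x:cv2.resize(x,(795,530) if 0 else (540,290),interpolation=2)
cv2.imwrite('pics/v10.png',np.vstack([cv2.resize(a,(450,300),interpolation=2),cv2.resize(b,(450,300),interpolation=2)]))
E
```

```text
scene [(np.float64(22.1), -0.36, 0.084), (np.float64(19.3), 0.48, 0.084), (np.float64(19.2), -0.32, 0.084), (np.float64(19.1), -2.64, 0.084), (np.float64(17.8), -2.68, 0.084), (np.float64(16.5), 0.52, 0.084), (np.float64(13.6), 0.44, 0.084)]
top [(np.float64(13.9), -0.04, 0.098), (np.float64(12.9), -0.04, 0.091), (np.float64(11.7), -0.08, 0.098), (np.float64(11.4), 0.0, 0.084), (np.float64(10.8), 0.0, 0.091), (np.float64(10.7), -0.04, 0.084), (np.float64(9.1), 0.0, 0.098)]
11.15 [0.827 0.395 0.105] [-2.   5.3  0.4]
```

View pics/v10.png

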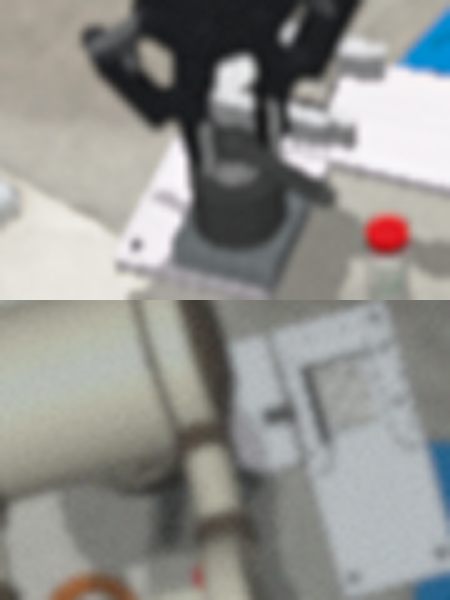

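Run:
```python
from h import *
c=np.load('pics/c.npy')
for y in(-.5,-.44,-.36,-.28,-.2,-.1):
  for z in(.084,.098):
    P=cw(c,[[-.062*np.cos(y),.055-.062*np.sin(y),z],[-.035*np.cos(y),.055-.035*np.sin(y),z]]);print(y,z,np.round((proj('scene',P)-[170,190]+.5)*5).tolist())
```

```text
-0.5 0.084 [[324.0, 218.0], [286.0, 187.0]]
-0.5 0.098 [[323.0, 198.0], [284.0, 168.0]]
-0.44 0.084 [[329.0, 213.0], [289.0, 184.0]]
-0.44 0.098 [[328.0, 194.0], [288.0, 165.0]]
-0.36 0.084 [[336.0, 207.0], [293.0, 181.0]]
-0.36 0.098 [[335.0, 188.0], [292.0, 162.0]]
-0.28 0.084 [[342.0, 201.0], [296.0, 177.0]]
-0.28 0.098 [[342.0, 181.0], [295.0, 158.0]]
-0.2 0.084 [[348.0, 194.0], [299.0, 174.0]]
-0.2 0.098 [[347.0, 175.0], [298.0, 154.0]]
-0.1 0.084 [[354.0, 185.0], [303.0, 169.0]]
-0.1 0.098 [[353.0, 166.0], [302.0, 150.0]]
```

Run:
```python
import cv2,numpy as np
g=cv2.imread('pics/k_scene.png').mean(2).round().astype(int)
print('cols',list(range(224,242)))
for r in range(216,236): print(r,g[r,224:242])
from h import *
c=np.load('pics/c.npy')
for y in(-.42,-.37,-.32):
  for z in(.084,.091,.098):
    print(y,z,np.round(proj('scene',cw(c,[[-s*np.cos(y),.055-s*np.sin(y),z] for s in(.062,.04)])),1).tolist())
```

```text
cols [224, 225, 226, 227, 228, 229, 230, 231, 232, 233, 234, 235, 236, 237, 238, 239, 240, 241]
216 [ 99 100  80  88 109 121 125 125 125 125 122 115 114 122 126 125 139 200]
217 [ 92 106 122 149 147 138 138 133 126 124 121 117 120 123 121 113 131 196]
218 [ 90 118 162 200 190 170 172 163 148 148 143 140 149 151 138 124 139 199]
219 [ 88 123 171 212 209 198 204 198 190 192 188 184 198 204 189 166 177 223]
220 [ 81 113 164 207 219 219 220 218 215 220 221 217 231 237 232 221 226 240]
221 [ 70  97 148 199 228 234 231 226 222 223 222 215 224 232 234 235 240 244]
222 [ 67  76 108 153 194 222 233 236 238 237 227 198 183 186 196 213 225 228]
223 [ 64  63  69  89 121 157 194 229 242 243 230 185 161 158 160 168 176 180]
224 [ 60  62  62  64  69  89 126 174 213 225 203 168 165 168 163 161 158 153]
225 [ 58  59  61  61  61  61  74 104 139 157 151 148 171 185 182 179 173 161]
226 [ 57  54  55  59  62  62  61  63  76  89 101 126 164 185 190 188 184 180]
227 [ 54  49  51  62  69  67  62  60  61  64  76 102 137 169 187 189 187 187]
228 [ 50  46  53  76  87  80  69  64  62  65  72  83 108 149 179 188
[... 260 characters left out ...]
  78 102 106  95  99 117 128 126 126 128 133 142 151 165 176]
233 [ 48  45  54  81 101 101  91 102 124 134 134 132 131 130 129 133 142 156]
234 [ 46  49  68  92 101  95  93 110 129 133 134 132 132 131 130 129 132 142]
235 [ 49  60  84 102  99  89  98 119 131 133 131 132 131 130 131 130 131 134]
-0.42 0.084 [[235.7, 231.9], [229.0, 227.3]]
-0.42 0.091 [[235.6, 229.9], [228.9, 225.3]]
-0.42 0.098 [[235.6, 228.0], [228.8, 223.4]]
-0.37 0.084 [[236.6, 231.1], [229.5, 226.8]]
-0.37 0.091 [[236.5, 229.2], [229.4, 224.9]]
-0.37 0.098 [[236.4, 227.2], [229.3, 222.9]]
-0.32 0.084 [[237.4, 230.3], [230.1, 226.3]]
-0.32 0.091 [[237.3, 228.4], [230.0, 224.3]]
-0.32 0.098 [[237.2, 226.4], [229.8, 222.4]]
```

```bash
for i in 1 2 3; do python3 jog.py '0 0 0 0.1 .3;0 0 0 .1 .3;0 0 0 .1 .3;0 0 0 .1 .3' |egrep 'width'; python3 -c "
from h import *;to([.528,.2956,.1])
from bench import env;print(np.round(env.get_obs()['moment'],3))"; done
```

```text
gripper_width: 0.299
tool disp [-0.0005 -0.0017  0.0032] yaw 2.173913488792417 F [-2.5  6.8 -0.2] q [ 0.31  0.4   1.63  0.    1.11 -0.29]
[1.12  0.315 0.148]
gripper_width: 0.299
tool disp [-0.0011 -0.0017  0.0032] yaw 1.773917927147437 F [-0.9  6.7 -0.7] q [0.31 0.4  1.63 0.   1.11 0.11]
[1.174 0.239 0.166]
gripper_width: 0.301
tool disp [-0.0017 -0.0014  0.0033] yaw 1.3740047007440737 F [0.  5.9 0.1] q [0.31 0.4  1.63 0.   1.11 0.51]
[1.176 0.048 0.14 ]
```

```bash
for i in 1 2 3; do python3 jog.py '0 0 0 0.1 .3;0 0 0 .1 .3;0 0 0 0 .3' |egrep 'width'; python3 -c "
from h import *;to([.528,.2956,.1])
from bench import env;print(np.round(env.get_obs()['moment'],3))"; done
```

```text
gripper_width: 0.299
tool disp [-0.0017 -0.0012  0.0033] yaw 1.1758909931122106 F [-0.1  5.2  0.4] q [0.31 0.4  1.63 0.   1.11 0.7 ]
[ 0.922 -0.027  0.13 ]
gripper_width: 0.301
tool disp [-0.0019 -0.001   0.0033] yaw 0.9759702996146115 F [ 0.5  5.5 -0.5] q [0.31 0.4  1.63 0.   1.11 0.9 ]
[ 0.866 -0.037  0.145]
gripper_width: 0.305
tool disp [-0.0021 -0.0005  0.0033] yaw 0.7765816118446294 F [ 0.4  5.1 -0.7] q [0.31 0.4  1.63 0.   1.11 1.1 ]
[ 0.936 -0.077  0.319]
```

```bash
for i in 1 2 3; do python3 jog.py '0 0 0 0.1 .3;0 0 0 0 .3' |egrep 'width'; python3 -c "
from h import *;to([.528,.2956,.1])
from bench import env;print(np.round(env.get_obs()['moment'],3))"; done; python3 k.py
```

```text
gripper_width: 0.301
tool disp [-0.0021 -0.0004  0.0033] yaw 0.6763033173369122 F [ 0.   5.1 -0.4] q [0.31 0.4  1.63 0.   1.11 1.2 ]
[ 0.861 -0.046  0.16 ]
gripper_width: 0.296
tool disp [-0.0014 -0.001   0.0031] yaw 0.5769407894836986 F [0.6 0.  0.8] q [ 0.31  0.4   1.63 -0.    1.11  1.3 ]
[-0.04   0.012  0.007]
gripper_width: 0.301
tool disp [-0.001  -0.0012  0.0026] yaw 0.4772464451260684 F [-0.1  0.3 -0.2] q [ 0.31  0.4   1.63 -0.    1.12  1.4 ]
[ 0.042 -0.046 -0.06 ]
scene [(np.float64(52.4), 0.28, 0.084), (np.float64(45.5), 0.24, 0.084), (np.float64(38.9), 0.32, 0.084), (np.float64(26.9), -2.8, 0.084), (np.float64(23.2), 0.2, 0.084), (np.float64(18.0), 0.0, 0.098), (np.float64(15.2), 0.36, 0.084)]
top [(np.float64(21.3), -0.04, 0.084), (np.float64(20.2), -0.04, 0.091), (np.float64(18.9), 0.0, 0.084), (np.float64(18.2), -0.08, 0.098), (np.float64(17.9), -0.04, 0.098), (np.float64(17.4), -0.08, 0.091), (np.float64(16.1), 0.0, 0.091)]
13.95 [-0.084  0.035  0.032] [ 0.4  0.1 -0.7]
```

Run:
```python
import cv2,numpy as np
g=cv2.imread('pics/k_scene.png').mean(2)
for r in range(196,248): print(r,''.join(' .:-=+*#%@'[::-1][min(9,int(v/25))] for v in g[r,180:262]))
from h import *
c=np.load('pics/c.npy')
for y in(0.8,.6,.45,.28,.17,-1.8,-2.1,-2.3):
    P=cw(c,[[s*np.cos(y),.055+s*np.sin(y),.084] for s in(-.062,-.035,.035,.062)]);print(y,np.round(proj('scene',P)-[180,0]).tolist())
print(proj('scene',cw(c,[0,.055,.084]))-[180,0])
```

```text
196 ------------------------=*%%%%%%%%%%%%%%%%%#=-:........:---::--------------==+++++
197 ------------------------=+#%%%###%%%%@%%%%%*=:..........--:::::-----------==++++++
198 -------------------------+#%%##*##%%%@%%%%%*-::..:......:::....:::::-----==+++++++
199 -------------------------=*%%#***#%%%@@%%%%+-::::-:::.......   ....::---==++++++++
200 -------------------------=+#%#***#%%%@%%%%#+-::::-::::::..::......::---==+++++++++
201 --------------------------+#%#***#%%%@@%%%#+::::::::--::::----::-------=++++++++++
202 --------------------------+#%#***#%%@@@%%%#+-:::::::::::--=========-:--==+++++++++
203 --------------------------+#%#***#%@@@%%%%#=-::::::::::---=========:..::--===+++++
204 -------------------------=+##****#%@@%%%%%*=:::::::::::--=========-.    ...::-===+
205 --------------------------=*#****#%%%%%%%%*=-::--:::-::--=-::--==--.        ..:::-
206 --------------------------=*#****#%%%%%%%%+-:--------::-==:  ......              .
207 -------------------------=+*#****#%%%%%%%#+:.:----------=-.                       
208 ------------------------=+*##***##%%%%%%%%+:.....::-
[... 3279 characters left out ...]
-=-------====++++++*++============-:::---=====-::::::::::
247                         .:----=-------====++++============--::--=======-::::::::::
0.8 [[59.0, 210.0], [50.0, 214.0], [24.0, 224.0], [14.0, 228.0]]
0.6 [[61.0, 214.0], [51.0, 216.0], [23.0, 222.0], [12.0, 225.0]]
0.45 [[62.0, 216.0], [51.0, 218.0], [23.0, 221.0], [12.0, 222.0]]
0.28 [[62.0, 219.0], [51.0, 219.0], [23.0, 219.0], [12.0, 219.0]]
0.17 [[62.0, 222.0], [51.0, 220.0], [23.0, 218.0], [12.0, 217.0]]
-1.8 [[22.0, 236.0], [29.0, 229.0], [45.0, 210.0], [51.0, 203.0]]
-2.1 [[17.0, 232.0], [26.0, 226.0], [48.0, 212.0], [56.0, 207.0]]
-2.3 [[14.0, 229.0], [24.0, 225.0], [50.0, 214.0], [59.0, 210.0]]
[[ 37.10189947 219.1296674 ]]
```

Run:
```python
import cv2,numpy as np
from h import *
c=np.load('pics/c.npy')
def rect(f,z,n):
    X,Y=np.meshgrid(np.arange(-.085,.02,.002),np.arange(.045,-.05,-.004));
    uv=proj(n,cw(c,np.c_[Y.ravel(),X.ravel(),X.ravel()*0+z])).astype(np.float32)
    g=cv2.imread(f).mean(2).astype(np.float32);return cv2.remap(g,uv[:,:1],uv[:,1:],1).reshape(X.shape)
for f in('pics/top0.png','pics/k_top.png'):
    print(f,'cols y -85..20 step 2, rows x 45..-50 step 4')
    for r in rect(f,.032,'top'): print(''.join(' .:-=+*#%@'[::-1][min(9,int(v/25))] for v in r))
M=rect('pics/k_top.png',.032,'top');M0=rect('pics/top0.png',.032,'top')
print(M0[6:12,8:36].mean(0).round().astype(int));print(M[6:12,8:36].mean(0).round().astype(int))
print(proj('top',cw(c,[[0,-.03,.032],[0,-.01,.032]])))
```

```text
pics/top0.png cols y -85..20 step 2, rows x 45..-50 step 4
------:::::::::::::::::::::::::::::----::::::::::::::
--::::::::::::::::::::::::::::::::-----::::::::::::::
---:::::::::::::::::::::::::::::::-----::::::::::::::
--------------------------------::-----::::::::::::::
-------------------------===++=--:-----::::::::::::::
-----------:::::::::::::---=++=--:--=--::::::::::::::
--::::::::::::::::::::::::-=++=--:-----::::::::::::::
--::::::::::::::::::::::::-=++=-----==---::::::::::::
--::::::-:::::::::::::::::-=++=----==+=======--::::::
--::::::::::::::::::::::::-==+=----=++***++++=-::::::
--::::::::::::::::::::::::-=++=----=++*+++++=--::::::
--::::::::::::::::::::::::-==+=----=====-----::::::::
-------:::::::::::::::::::-=++=--:--==--:::::::::::::
--------::::::::::::::::::-=++=--:-----::::::::::::::
---:::::::::::::::::::::::-==+=-::---=--:::::::::::::
--::::::::::::::::::::::::--===--:-----::::::::::::::
---:::::-:::::::::::::::::--------------:::::::::::::
---::::::::::::::::::::::::---:::---===--------------
--::::--::::::::::::::::::::--::::---================
--------:::::::
[... 1199 characters left out ...]
:-----------:::-----:::::---=====
----:::--:::::::::::::----:---:::::--===------=======
---::----::::::::::::::----::::::::--==========++++++
--------:::::::::::::::------::::::--========+++++***
-------:::::::::::::::::-----::::::--=========++++**+
---::::::::::::::::::::::::::::::::--==========++++**
--:::::::::::::::::::::::::::::::::--==========++++++
--:::::::::::::::::::::::::::::::::--============++++
[177 180 184 187 189 189 190 189 190 191 190 190 189 189 190 189 186 179
 164 141 122 118 136 158 172 174 165 147]
[162 160 162 165 167 166 165 165 164 163 161 158 154 147 137 129 132 146
 162 171 170 162 153 146 143 141 137 130]
[[233.86174409 167.60656838]
 [227.61913696 169.45598768]]
```

```bash
python3 jog.py '-.001 -.001 .004 0 .3;0 0 0 .1 .3;0 0 0 .1 .3;0 0 0 0 .3' |egrep 'pos|force|width'; for i in 1 2 3 4; do python3 -c "
from bench import env;import numpy as np;o=env.get_obs();print(np.round(o['moment'],3),np.round(o['force'],1),o['qpos'][5])"; python3 jog.py '0 0 0 .05 .3;0 0 0 0 .3' |egrep 'xx'; done; python3 k.py
```

```text
position: [0.5275, 0.2956, 0.0979]
force: [0.1, -0.0, 0.1]
gripper_width: 0.304
finger_force: 0.0
[0.003 0.096 0.019] [ 0.1 -0.   0.1] 1.6067381867189099
[ 0.017 -0.011 -0.043] [ 0.5 -0.2 -0.2] 1.6551868028367993
[0.001 0.025 0.064] [0.6 0.  0. ] 1.705359429245802
[-0.01   0.023 -0.016] [-0.   0.5  1. ] 1.7555617864116264
scene [(np.float64(28.0), 0.28, 0.084), (np.float64(22.6), 0.0, 0.098), (np.float64(22.3), 0.24, 0.084), (np.float64(19.6), -0.04, 0.098), (np.float64(16.5), 0.04, 0.098), (np.float64(14.1), 0.32, 0.084), (np.float64(6.7), 0.16, 0.091)]
top [(np.float64(20.9), -0.04, 0.091), (np.float64(20.4), -0.04, 0.084), (np.float64(20.2), 0.0, 0.084), (np.float64(19.7), -0.04, 0.098), (np.float64(18.6), 0.0, 0.091), (np.float64(16.8), -0.08, 0.098), (np.float64(16.0), 0.0, 0.098)]
15.25 [ 0.011  0.047 -0.008] [-0.1  0.6  0.8]
```

```bash
for i in 1 2 3 4 5; do python3 jog.py '0 0 0 .05 .3;0 0 0 0 .3' |egrep 'width';python3 -c "
from bench import env;import numpy as np;o=env.get_obs();print(np.round(o['moment'],3),np.round(o['force'],1),o['qpos'][5],o['position'])";  done; python3 k.py
```

```text
gripper_width: 0.299
[0.046 0.022 0.076] [-0.4 -1.1 -0.3] 1.8565793339975183 [0.5276366  0.29574545 0.0982919 ]
gripper_width: 0.298
[0.07  0.062 0.101] [-0.4 -0.2 -0. ] 1.906183538693856 [0.5276085  0.29572414 0.09827305]
gripper_width: 0.302
[0.096 0.132 0.212] [-0.6  0.4 -0.4] 1.9558326059050366 [0.52756023 0.29579996 0.09829564]
gripper_width: 0.3
[0.098 0.161 0.284] [-0.1  0.7  0.3] 2.0056918985929992 [0.52756467 0.29583384 0.09829858]
gripper_width: 0.304
[0.247 0.184 0.358] [-1.5  2.  -0.1] 2.055591781757011 [0.52750992 0.29590073 0.09831201]
scene [(np.float64(56.2), 0.0, 0.091), (np.float64(50.1), -0.04, 0.091), (np.float64(43.6), 0.12, 0.084), (np.float64(42.7), -0.12, 0.098), (np.float64(42.3), 0.04, 0.091), (np.float64(37.1), 0.08, 0.084), (np.float64(33.3), -0.16, 0.098)]
top [(np.float64(24.4), -0.04, 0.091), (np.float64(23.9), -0.04, 0.098), (np.float64(22.8), -0.04, 0.084), (np.float64(22.6), 0.0, 0.084), (np.float64(22.0), 0.0, 0.091), (np.float64(20.1), 0.0, 0.098), (np.float64(19.3), -0.08, 0.098)]
16.35 [0.212 0.272 0.364] [-1.2  1.7  0.7]
```

```bash
cat > j.py <<'E'
import cv2,numpy as np
from h import *
c=np.load('pics/c.npy')
ys=np.arange(-.06,-.01,.0005)
for f in('pics/top0.png','pics/k_top.png'):
    X,Y=np.meshgrid(ys,np.arange(-.005,.02,.001));uv=proj('top',cw(c,np.c_[Y.ravel(),X.ravel(),X.ravel()*0+.032])).astype(np.float32)
    m=cv2.remap(cv2.imread(f).mean(2).astype(np.float32),uv[:,:1],uv[:,1:],1).reshape(X.shape).mean(0);k=m[10:70].argmin()+10
    w=np.maximum(m[max(0,k-9):k+10].max()-8-m[max(0,k-9):k+10],0);print('jaw strip y mm',ys[k]*1e3,1e3*(w*ys[max(0,k-9):k+10]).sum()/w.sum())
E
python3 j.py; for i in 1 2; do python3 jog.py '0 0 0 .05 .3;0 0 0 0 .3' |egrep 'width';python3 -c "
from bench import env;import numpy as np;o=env.get_obs();print(np.round(o['moment'],3),np.round(o['force'],1),o['qpos'][5],o['position'])";  done; python3 k.py;python3 j.py
```

```text
jaw strip y mm -27.499999999999968 -27.67102699294333
jaw strip y mm -38.49999999999998 -38.80234359321813
gripper_width: 0.301
[0.363 0.3   0.351] [-3.3  2.5  1.2] 2.106587100224292 [0.52745639 0.29596624 0.09829803]
gripper_width: 0.295
[0.443 0.395 0.419] [-2.8  2.3  1.4] 2.156327056128356 [0.52743251 0.29602474 0.09827674]
scene [(np.float64(56.7), -0.08, 0.091), (np.float64(52.4), -0.12, 0.091), (np.float64(48.9), 0.04, 0.084), (np.float64(42.0), 0.0, 0.084), (np.float64(41.5), -0.04, 0.091), (np.float64(30.9), 0.08, 0.084), (np.float64(27.8), -0.16, 0.091)]
top [(np.float64(28.0), -0.04, 0.098), (np.float64(27.9), -0.04, 0.091), (np.float64(25.5), -0.04, 0.084), (np.float64(24.1), 0.0, 0.091), (np.float64(23.4), 0.0, 0.084), (np.float64(23.3), 0.0, 0.098), (np.float64(22.9), -0.08, 0.098)]
16.85 [0.536 0.394 0.419] [-3.3  3.5  0.7]
jaw strip y mm -27.499999999999968 -27.67102699294333
jaw strip y mm -38.49999999999998 -38.80042724102952
```

```bash
python3 jog.py '0 0 0 -.1 .3;0 0 0 -.1 .3;0 0 0 -.1 .3;0 0 0 -.1 .35;0 0 0 -.1 .45;0 0 0 0 .5;0 0 0 0 .5;0 0 -.02 0 .5;0 0 -.04 0 .5;0 0 -.04 0 .5'
cat > f.py <<'E'
exec(open('k.py').read().split('for n in imgs:')[0])
Z=np.arange(.078,.106,.002);Yw=np.arange(-1.6,1.54,.03)
R=sorted([(round(score('scene',y+c[2],z),1),round(float(y),2),round(float(z),3)) for y in Yw for z in Z],reverse=True);print([tuple(map(float,r)) for r in R[:8]])
g=imgs['scene'].mean(2)
for r in range(196,244): print(r,''.join(' .:-=+*#%@'[::-1][min(9,int(v/25))] for v in g[r,180:262]))
y=R[0][1];P=cw(c,[[s*np.cos(y),.055+s*np.sin(y),z] for s in(-.062,.062) for z in(.084,.098)]);print(np.round(proj('scene',P)-[180,0],1).tolist())
E
python3 f.py;python3 j.py
```

```text
t: 17.85
position: [0.5271, 0.2952, 0.1986]
ee_rot: [0.994, 0.111, -0.001, 0.0]
force: [0.1, -0.2, 0.9]
gripper_width: 0.502
finger_force: 0.0
[(56.1, 0.35, 0.086), (56.0, 0.32, 0.086), (52.7, 0.35, 0.088), (51.3, 0.38, 0.088), (48.4, 0.38, 0.086), (46.9, 0.32, 0.088), (46.4, 0.32, 0.084), (45.6, 0.29, 0.086)]
196 -------------------------=*%%%%%#+++-::......::........:---::--------------==+++++
197 -------------------------=+#%%%%#*+=:......::::.........--:.:::-----------==++++++
198 -------------------------=+*##%%#*+-.... ..:-::..:......:::....:::::-----==+++++++
199 --------------------------==+**#*+=: ...  .:-::::-:::.......   ....:----==++++++++
200 ----------------------------==+++=:.  .. .:::::::-::::::..::......::---==+++++++++
201 -------------------------------=-:.   .  .::::::::::--::::----:--------=++++++++++
202 --------------------------------:.   .. ..::::::::::::::--=========-:--==+++++++++
203 --------------------------------.   ..  .::::::::::::::--==+=+=====:..::--===+++++
204 -------------------------------:    ....:---:::::::::::--=========-.    ...::-===+
205 -
[... 2856 characters left out ...]
:::::::::
238                .-=-:::::-=++++**###########*+++**+============+********+=-::::::::
239                :=+=-----=+++++++***#####***++++**+=============+***#***+=-----::::
240                :-=-::::-=++++++++++****+++++++**+===============++***++======-----
241              ..::::....:-+++++++++++++++++++++**+=================================
242             .::::...    :=+++++++++++++++++++***++++++==========-------===========
243             .:--::::.. .:-=++++++++++++++++++**+++++++========--------============
[[62.4, 218.1], [62.3, 214.2], [11.7, 220.2], [11.1, 216.3]]
jaw strip y mm -27.499999999999968 -27.67102699294333
jaw strip y mm -38.49999999999998 -38.797539565439386
```

```bash
python3 jog.py '0 0 -.04 0 .5;-.043 .007 0 0 .5;-.043 .007 0 0 .5;-.043 .007 0 0 .5;-.043 .007 0 0 .5;-.043 .007 0 0 .5;0 0 0 0 .5' |egrep 't:|pos'
cat > m.py <<'E'
exec(open('k.py').read().split('for n in imgs:')[0])
cur=imgs;old={n:cv2.imread(f'pics/{n}0.png')[...,::-1] for n in cur}
Z=np.arange(.076,.108,.002);Yw=np.arange(-1.6,1.54,.03)
for im in(old,cur):
    imgs=im
    for n in imgs:
        R=sorted([(round(score(n,y+c[2],z),1),round(float(y),2),round(float(z),3)) for y in Yw for z in Z],reverse=True);print(n,[tuple(map(float,r)) for r in R[:4]])
def rect(im,n,x0,x1,y0,y1,z=.032,st=.0005):
    X,Y=np.meshgrid(np.arange(y0,y1,st),np.arange(x0,x1,st));uv=proj(n,cw(c,np.c_[Y.ravel(),X.ravel(),X.ravel()*0+z])).astype(np.float32)
    return cv2.remap(np.ascontiguousarray(im).astype(np.float32).mean(2),uv[:,:1],uv[:,1:],cv2.INTER_CUBIC).reshape(X.shape)
for n in cur:
    for w in((-.034,-.012),(-.034,-.02),(-.032,-.024)):
        t=rect(old[n],n,-.015,.02,*w);s=rect(cur[n],n,-.015,.02,w[0]-.018,w[1]+.006)
        r=cv2.matchTemplate(s,t,cv2.TM_CCOEFF_NORMED)[0];k=r.argmax();print(n,w,'shift mm',.5*k-18,r[k].round(3))
    for nm,im in(('old',old),('new',cur)):
        print(n,nm,rect(im[n],n,-.01,.015,-.075,-.005,st=.001).mean(0).round().astype(int).tolist())
E
python3 m.py
```

```text
t: 18.65
position: [0.3211, 0.2125, 0.2363]
ee_rot: [0.994, 0.111, -0.002, 0.0]
scene [(62.4, 0.29, 0.098), (59.9, 0.32, 0.098), (57.9, 0.26, 0.098), (57.5, 0.29, 0.096)]
top [(62.6, 0.32, 0.098), (62.6, 0.32, 0.096), (62.6, 0.32, 0.094), (62.5, 0.32, 0.1)]
scene [(43.4, 0.32, 0.086), (42.5, 0.32, 0.084), (42.4, 0.35, 0.086), (40.4, 0.38, 0.088)]
top [(60.4, 0.32, 0.084), (60.3, 0.32, 0.082), (60.3, 0.32, 0.08), (60.2, 0.32, 0.086)]
scene (-0.034, -0.012) shift mm 1.5 0.475
scene (-0.034, -0.02) shift mm 5.5 0.624
scene (-0.032, -0.024) shift mm 4.0 0.746
scene old [213, 211, 205, 197, 187, 176, 163, 152, 141, 133, 127, 123, 121, 120, 121, 124, 127, 133, 142, 154, 167, 182, 198, 212, 223, 232, 238, 241, 243, 243, 243, 243, 243, 243, 243, 243, 244, 244, 243, 242, 240, 236, 228, 215, 200, 183, 168, 157, 152, 152, 157, 164, 170, 173, 173, 170, 164, 155, 145, 135, 125, 115, 106, 99, 93, 88, 85, 83, 83, 84]
scene new [214, 213, 211, 207, 202, 196, 191, 187, 184, 181, 180, 179, 179, 179, 180, 180, 180, 181, 181, 182, 182, 182, 182, 181, 181, 181, 181, 181, 180, 179, 177, 173, 169, 165, 161
[... 318 characters left out ...]
, 178, 177, 177, 176, 176, 177, 179, 181, 184, 186, 188, 189, 189, 190, 190, 190, 190, 190, 189, 190, 190, 191, 191, 191, 190, 190, 190, 189, 189, 190, 190, 190, 190, 190, 190, 189, 188, 186, 182, 176, 167, 156, 143, 130, 120, 114, 114, 121, 133, 147, 159, 169, 176, 179, 178, 174, 168, 159, 149, 139, 132, 127, 126, 128, 132, 136, 140, 143]
top new [173, 173, 172, 170, 167, 164, 162, 161, 161, 162, 164, 166, 167, 168, 167, 167, 166, 165, 165, 164, 164, 164, 164, 163, 163, 163, 163, 161, 160, 158, 156, 153, 148, 143, 136, 130, 126, 125, 129, 137, 146, 157, 165, 172, 175, 175, 172, 167, 163, 158, 153, 150, 147, 146, 146, 146, 146, 144, 142, 138, 134, 129, 125, 123, 123, 127, 132, 140, 149, 157]
```

```bash
python3 jog.py '.043 -.007 0 0 .5;.043 -.007 0 0 .5;.043 -.007 0 0 .5;.043 -.007 0 0 .5;.043 -.007 0 0 .5;0 0 .04 0 .5;0 0 .04 0 .5;0 0 0 0 .5' |egrep 't:|pos'; python3 -c "
from h import *;to([.5278,.2955,.098])"
```

```text
t: 19.55
position: [0.5248, 0.2946, 0.1506]
ee_rot: [0.994, 0.111, -0.006, 0.001]
tool disp [ 0.0038 -0.0003  0.0526] yaw 0.22289324732490076 F [-1.   0.3 -0.4] q [ 0.31  0.33  1.61 -0.    1.22  1.66]
```

```bash
python3 jog.py '.0035 0 .02 0 .5;0 0 .02 0 .5;0 0 .01 0 .5;0 0 .002 0 .3;0 0 0 0 .3;0 0 0 0 .3;0 0 0 .1 .3;0 0 0 0 .3' |egrep 'pos|width'; for i in 1 2 3 4 5; do python3 -c "
from bench import env;import numpy as np;o=env.get_obs();print(np.round(o['moment'],3),np.round(o['force'],1),o['qpos'][5],o['position'])"; python3 jog.py '0 0 0 .1 .3;0 0 0 0 .3' |egrep 'width';  done;python3 -c "
from bench import env;import numpy as np;o=env.get_obs();print(np.round(o['moment'],3),np.round(o['force'],1),o['qpos'][5],o['position'])"; python3 m.py | egrep 'shift|scene \[|top \['; python3 j.py
```

```text
position: [0.5318, 0.2968, 0.1076]
gripper_width: 0.304
[ 0.023 -0.021  0.012] [0.  0.7 0.7] 1.7581562390955354 [0.53179796 0.29677159 0.10759057]
gripper_width: 0.3
[ 0.223  0.21  -0.006] [-1.1  1.1  2.1] 1.8561305241611623 [0.53133173 0.29695374 0.1072531 ]
gripper_width: 0.302
[0.475 0.446 0.14 ] [-2.9  2.6  3.1] 1.9547075694282747 [0.53108827 0.29717097 0.10714463]
gripper_width: 0.302
[0.628 0.574 0.272] [-3.8  3.4  4.6] 2.0537453806114225 [0.53107329 0.29717234 0.10706321]
gripper_width: 0.302
[0.597 0.677 0.368] [-4.   3.6  6.4] 2.153614455743709 [0.53108055 0.29715999 0.10704927]
gripper_width: 0.301
[0.541 0.56  0.245] [-3.2  3.8  4.7] 2.253760232328418 [0.5310795  0.29713699 0.1070564 ]
scene [(62.4, 0.29, 0.098), (59.9, 0.32, 0.098), (57.9, 0.26, 0.098), (57.5, 0.29, 0.096)]
top [(62.6, 0.32, 0.098), (62.6, 0.32, 0.096), (62.6, 0.32, 0.094), (62.5, 0.32, 0.1)]
scene [(49.5, -0.16, 0.09), (49.4, -0.19, 0.092), (47.9, -0.16, 0.092), (46.3, -0.22, 0.094)]
top [(29.6, -0.04, 0.106), (29.1, -0.04, 0.104), (28.5, -0.04, 0.102), (27.8, -0.04, 0.1)]
scene (-0.034, -0.012) shift mm 0.0 0.042
scene (-0.034, -0.02) shift mm 3.5 0.143
scene (-0.032, -0.024) shift mm 4.0 0.195
top (-0.034, -0.012) shift mm -11.0 0.877
top (-0.034, -0.02) shift mm -11.0 0.937
top (-0.032, -0.024) shift mm -11.0 0.881
jaw strip y mm -27.499999999999968 -27.67102699294333
jaw strip y mm -38.49999999999998 -38.870461860547024
```

```bash
python3 jog.py '0 0 0 -.1 .3;0 0 0 -.1 .3;0 0 0 -.1 .3;0 0 0 -.1 .3;0 0 0 -.1 .35;0 0 0 -.1 .35;0 0 0 0 .35' |egrep 't:|pos|force'; python3 -c "
from h import *;to([.5278,.2955,.098])"; python3 m.py | egrep 'scene \[|top \['
```

```text
t: 22.15
position: [0.5314, 0.296, 0.1061]
ee_rot: [0.994, 0.114, 0.0, 0.0]
force: [0.7, -0.0, -0.5]
finger_force: 0.0
tool disp [-0.0036 -0.0004  0.0081] yaw 0.2280935070072035 F [ 0.7 -0.  -0.5] q [ 0.31  0.4   1.62 -0.    1.12  1.65]
scene [(62.4, 0.29, 0.098), (59.9, 0.32, 0.098), (57.9, 0.26, 0.098), (57.5, 0.29, 0.096)]
top [(62.6, 0.32, 0.098), (62.6, 0.32, 0.096), (62.6, 0.32, 0.094), (62.5, 0.32, 0.1)]
scene [(52.2, 0.26, 0.106), (51.2, 0.29, 0.104), (48.1, 0.26, 0.104), (47.5, -0.07, 0.086)]
top [(30.0, -0.04, 0.102), (30.0, -0.04, 0.1), (29.8, -0.04, 0.104), (29.8, -0.04, 0.098)]
```

```bash
python3 jog.py '-.0036 -.0004 .005 0 .35;0 0 .005 0 .35;0 0 0 0 .3;0 0 0 0 .3' |egrep 'pos|force'; python3 jog.py '0 0 0 .1 .3;0 0 0 .1 .3;0 0 0 .1 .3;0 0 0 .1 .3;0 0 0 0 .3' |egrep 'pos|force'; for i in 1 2 3 4 5; do python3 -c "
from bench import env;import numpy as np;o=env.get_obs();print(np.round(o['moment'],3),np.round(o['force'],1),o['qpos'][5],o['position'])"; python3 jog.py '0 0 0 .05 .3;0 0 0 0 .3' |egrep 'xx';  done; python3 -c "
from bench import env;import numpy as np;o=env.get_obs();print(np.round(o['moment'],3),np.round(o['force'],1),o['qpos'][5],o['position'])"; python3 m.py | egrep 'scene \[';python3 j.py
```

```text
position: [0.5273, 0.296, 0.096]
force: [-0.1, -0.8, -0.8]
finger_force: 0.0
position: [0.5276, 0.2961, 0.0964]
force: [-0.6, -0.3, 0.7]
finger_force: 0.0
[-0.057  0.029  0.01 ] [-0.6 -0.3  0.7] 2.0591830827950295 [0.52755816 0.29609781 0.09636218]
[ 0.035  0.004 -0.04 ] [0.  0.2 0.7] 2.10694887901284 [0.5275045  0.29608506 0.09631383]
[0.129 0.117 0.059] [-0.7  1.4 -0.8] 2.156727860431081 [0.52727963 0.29632012 0.09626463]
[0.275 0.214 0.163] [-1.5  1.   0.1] 2.20631395742456 [0.52722504 0.29639128 0.09628671]
[0.401 0.324 0.21 ] [-2.2  3.1 -0.3] 2.256322870953592 [0.5271912  0.29642137 0.0963103 ]
[0.539 0.401 0.137] [-2.3  3.   0.2] 2.3065611215873014 [0.52712939 0.29650446 0.09627919]
scene [(62.4, 0.29, 0.098), (59.9, 0.32, 0.098), (57.9, 0.26, 0.098), (57.5, 0.29, 0.096)]
scene [(34.8, -0.16, 0.086), (34.4, -0.19, 0.086), (34.1, -0.16, 0.084), (31.7, -0.13, 0.084)]
jaw strip y mm -27.499999999999968 -27.67102699294333
jaw strip y mm -38.49999999999998 -38.873811059005554
```

```bash
cp pics/k_top.png pics/top_t1.png; cp pics/k_scene.png pics/scene_t1.png; for i in 1 2 3 4 5; do python3 jog.py '0 0 0 .05 .3;0 0 0 0 .3' |egrep 'xx';  python3 -c "
from bench import env;import numpy as np;o=env.get_obs();print(np.round(o['moment'],3),np.round(o['force'],1),o['qpos'][5],o['position'])"; done;  python3 m.py | egrep 'scene \[';python3 j.py
```

```text
[ 0.    -0.024 -0.026] [ 0.2 -0.7  0. ] 2.3577105806623195 [0.52794279 0.29561052 0.09634303]
[ 0.021 -0.016  0.014] [ 0.9 -0.1 -0.5] 2.407282222574919 [0.52797149 0.29550785 0.0963254 ]
[-0.022 -0.033  0.001] [-0.5 -0.3 -0.1] 2.456976736070247 [0.52782415 0.29568553 0.09633164]
[ 0.003 -0.013 -0.017] [-0.5  0.3 -0. ] 2.50680510584227 [0.52769055 0.29584404 0.09632397]
[-0.024  0.012 -0.026] [-0.8  0.1  0.1] 2.556682110335606 [0.52759416 0.29594226 0.09629202]
scene [(62.4, 0.29, 0.098), (59.9, 0.32, 0.098), (57.9, 0.26, 0.098), (57.5, 0.29, 0.096)]
scene [(12.7, 0.23, 0.106), (9.4, 0.26, 0.106), (8.0, 0.29, 0.104), (7.8, 0.26, 0.104)]
jaw strip y mm -27.499999999999968 -27.67102699294333
jaw strip y mm -38.49999999999998 -38.85167527687339
```

```bash
python3 jog.py '0 0 0 -.1 .4;0 0 0 -.1 .5;0 0 0 0 .5;0 0 -.02 0 .5;0 0 -.04 0 .5;0 0 -.04 0 .5;0 0 -.04 0 .5;0 0 0 0 .5' |egrep 't:|pos|force'; python3 -c "
from h import *;to([.34,.2,.24])"; python3 f.py; python3 m.py | egrep 'scene \[|top \['
```

```text
t: 26.15
position: [0.5309, 0.2972, 0.244]
ee_rot: [0.972, -0.236, 0.006, -0.003]
force: [0.7, 0.5, 0.8]
finger_force: 0.0
tool disp [-0.1249  0.1741  0.0012] yaw -0.47739512328082057 F [0.7 0.5 0.8] q [ 0.31  0.24  1.52 -0.    1.36  2.36]
[(39.9, 0.29, 0.104), (36.0, 0.26, 0.104), (35.0, 0.32, 0.102), (33.8, 0.32, 0.104), (32.0, 0.35, 0.102), (29.3, 0.29, 0.102), (28.9, 0.35, 0.1), (28.8, 0.38, 0.1)]
196 ------------------------------------:::......::........:---::--------------==+++++
197 -----------------------------------:. .....::::.........--:::::-------:---==++++++
198 -----------------------------------.  .. ..:-:::.:......:::....:::::-----==+++++++
199 ----------------------------------:   ..  .:-::::-:::.......   ....:----==++++++++
200 ----------------------------------.   .. ..::::::-::::::..::......::---==+++++++++
201 ---------------------------==----:    .  .::::::::::-:::::----:--------=++++++++++
202 -------------------------=====--:.   .. ..::::::::::::::--=========-:--==+++++++++
203 -------------------------=++++=-.   ..  .::::::::::::::---=========:..::--===+++++
[... 3203 characters left out ...]
***++===----::::
241                         :+++++++++++++++++++++**+=============================----
242             .:::...     :=+++++++++++++++++++**++===============-------===========
243             .:--::::.. .:-=++++++++++++++++++**+================------============
[[62.4, 219.2], [62.3, 215.4], [11.8, 219.0], [11.2, 215.2]]
scene [(62.4, 0.29, 0.098), (59.9, 0.32, 0.098), (57.9, 0.26, 0.098), (57.5, 0.29, 0.096)]
top [(62.6, 0.32, 0.098), (62.6, 0.32, 0.096), (62.6, 0.32, 0.094), (62.5, 0.32, 0.1)]
scene [(41.4, 0.26, 0.106), (40.3, 0.23, 0.106), (40.1, 0.29, 0.104), (36.1, 0.26, 0.104)]
top [(39.2, -0.82, 0.096), (39.1, -0.82, 0.094), (38.8, -0.82, 0.098), (38.5, -0.82, 0.092)]
```

Run:
```python
from h import *
import cv2
c=np.load('pics/c.npy');xs=np.arange(.04,-.03,-.002);ys=np.arange(-.064,-.044,.001)
for n,f in(('top','k_top'),('scene','k_scene')):
    X,Y=np.meshgrid(ys,xs);uv=proj(n,cw(c,np.c_[Y.ravel(),X.ravel(),X.ravel()*0+.034])).astype(np.float32)
    m=cv2.remap(cv2.imread(f'pics/{f}.png').mean(2).astype(np.float32),uv[:,:1],uv[:,1:],1).reshape(X.shape).mean(1);print(n,[(round(x*1e3),int(v)) for x,v in zip(xs,m)])
```

```text
top [(40, 184), (38, 183), (36, 178), (34, 168), (32, 155), (30, 147), (28, 147), (26, 151), (24, 156), (22, 159), (20, 159), (18, 159), (16, 160), (14, 161), (12, 162), (10, 164), (8, 166), (6, 167), (4, 166), (2, 164), (0, 163), (-2, 163), (-4, 162), (-6, 161), (-8, 161), (-10, 160), (-12, 162), (-14, 167), (-16, 173), (-18, 179), (-20, 183), (-22, 184), (-24, 185), (-26, 185), (-28, 185)]
scene [(40, 223), (38, 224), (36, 226), (34, 224), (32, 215), (30, 197), (28, 184), (26, 181), (24, 184), (22, 186), (20, 184), (18, 183), (16, 183), (14, 184), (12, 184), (10, 184), (8, 183), (6, 182), (4, 181), (2, 181), (0, 182), (-2, 183), (-4, 182), (-6, 179), (-8, 175), (-10, 167), (-12, 157), (-14, 145), (-16, 140), (-18, 146), (-20, 162), (-22, 175), (-24, 177), (-26, 175), (-28, 174)]
```

```bash
python3 -c "
from bench import env;print(env.job_done())"
```

```text
the job is handed in; nothing more can be done
None
```

I handed the job in at about 26 s: images put the heat sink against the back stop, the key standing in its socket and the jaw closed 11 mm with the screw apparently at its end stop; while I was pressing against the stop the key seems to have slipped 60° in the socket and reseated, and no verdict came back.

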